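# Press the matching accessory into the open dock socket

### The job

One of the two sockets on the desk's accessory dock is covered by a black rubber dust cap. Take the accessory whose collar and stripe have the colour of the open socket (webcam orange, video lamp blue) out of the wooden rack, turn it until its splines mesh with the slots, and slide it down against the spring until its collar sits flush on the socket's rim. The job ends holding: finish while still gripping it and pressing it fully home, and leave the cap, the other accessory and the things around them where they are.

Things in the scene. Friction and masses are not known exactly. Their poses are not given: they have to be found in the camera images.
- webcam: Black webcam with lens on a splined stem, 88 mm tall, 0.14 to 0.26 kg. Origin: stem tip, z up. Stem: three (120 deg apart) steel fins, 6 mm thick, reaching 13 mm from the axis, one along +x, z 0 to 26 mm; orange collar 36 mm wide, to 32; neck 18 mm wide, to 52; box body to 88, 30 mm thick along x (grip these faces), 60 mm wide along y, orange stripe on top. Starts upright in either rack hole
- lamp: White video lamp with yellow panel on a splined stem, 88 mm tall, 0.14 to 0.26 kg. Origin: stem tip, z up. Stem: four (90 deg apart) steel fins, 6 mm thick, reaching 13 mm from the axis, one along +x, z 0 to 26 mm; blue collar 36 mm wide, to 32; neck 18 mm wide, to 52; box body to 88, 30 mm thick along x (grip these faces), 60 mm wide along y, blue stripe on top. Starts upright in either rack hole
- webcam_collar (a point): centre of the underside of the webcam's collar, 26 mm above its stem tip on the axis. The collar rests on the rack at the start (tip 14 mm above the desk), yaw within 0.5 rad of the rack. The fins' tips are rounded (3 mm)
- lamp_collar (a point): centre of the underside of the lamp's collar, 26 mm above its stem tip on the axis. The collar rests on the rack at the start (tip 14 mm above the desk), yaw within 0.5 rad of the rack. The fins' tips are rounded (3 mm)
- socket_orange_mouth (a point): centre of the orange socket's mouth, 52 mm above the desk; axes turn with the socket, z up. Tower about 50 mm wide, 40 mm tall, in either of the dock's two places. Three equally spaced slots, 9 mm wide, reaching 14.5 mm from the axis, one along +x; only the webcam's stem fits. It goes in 26 mm, to the collar's underside on the rim; a spring plunger waits 15 mm below the mouth
- socket_blue_mouth (a point): centre of the blue socket's mouth, 52 mm above the desk; axes turn with the socket, z up. Tower about 50 mm wide, 40 mm tall, in either of the dock's two places. Four equally spaced slots, 9 mm wide, reaching 14.5 mm from the axis, one along +x; only the lamp's stem fits. It goes in 26 mm, to the collar's underside on the rim; a spring plunger waits 15 mm below the mouth
- socket_orange_plunger (a joint): spring plunger in the orange socket: 0 at rest, grows (m) as pressed down, 0.011 when the stem is fully home, stop at 0.014. Pushes up with 4 N at 0 and 6.8 N at 0.011, more than an accessory weighs: a stem let go rises again
- socket_blue_plunger (a joint): spring plunger in the blue socket: 0 at rest, grows (m) as pressed down, 0.011 when the stem is fully home, stop at 0.014. Pushes up with 4 N at 0 and 6.8 N at 0.011, more than an accessory weighs: a stem let go rises again
- cap: black rubber dust cap lying loosely on the rim of the one socket that is NOT to be used: disc 54 mm in diameter and 6 mm thick with a 14 mm knob, 14 mm high in all; origin at the centre of the disc's underside. A flat green ring of lights, 78 mm across, on the dock plate surrounds the other, open socket
- rack: wooden parking rack, 70 x 220 x 40 mm (x, y, z), fixed, with two round holes 30 mm wide through it at y = +-70 mm; origin at the centre of its underside
- dock: fixed aluminium dock plate, 90 x 220 x 12 mm, that carries the socket towers at y = +-70 mm; origin at the centre of its underside
- mug: blue mug, 76 mm wide, 90 mm tall, bystander; origin under its centre
- stapler: red and black stapler, 150 x 36 x 54 mm, bystander; origin under its centre
- tape: roll of clear tape lying flat, 64 mm across, 19 mm tall, bystander; origin under its centre
- eraser: white eraser, 45 x 22 x 13 mm, bystander; origin under its centre

How it is judged:
By the outcome, as a careful person would: the job done as asked, in the order asked, and still so for the second after the job is handed in, while the arm keeps its last pose, push and grip.
It also fails if it takes over 40 s, if anything falls off the work surface, if the arm or the gripper's body presses on something with over 40 N, if the wrist force passes 120 N, or if a joint passes its speed limit or range.

### The arm

A 6-joint arm with a two-finger parallel gripper is mounted at the origin on the work surface. World frame = base frame: x ahead of the robot, y to its left, z up, the work surface at z = 0. Lengths are in m, angles in rad, forces in N, time in s.
With the tool pointing down it reaches from about 0.425 to 0.95 m from the base axis. Payload 14.7 kg.
Tool frame: the origin (TCP) lies at the very end of the fingers, on their centre line; the grasp point (between the pads) lies behind it (manip.grasp_offset is the z of the grasp point in the tool frame, in m); z points along the fingers, y is the line along which they close (so a half turn about z gives the same grasp; the last joint's range is limited). The gripper opens to 85 mm and grips with 20 to 120 N. Pads are 22 mm wide; open, the fingers measure 114 mm over their backs; the gripper's body (76 mm by 85 mm) begins 54 mm behind the grasp point. The pads swing forward as they close: fully open they stand 13 mm farther back than shut.
Start: joints at [-1.397, 0.48, 1.596, -0, 1.065, -0.047], TCP at [0.142, -0.634, 0.231] pointing down, gripper open.
Joint ranges: [-2.75, 2.75], [-0.82, 2.05], [0.23, 2.67], [-1.56, 4.7], [0.09, 2.69], [-2.92, 2.92]. Speed limits (rad/s): [1.89, 1.89, 2.39, 3.01, 3.01, 3.01].

### API

Orientations are given as a unit quaternion [x, y, z, w].
In Python, from plant import manip, job, capture gives the robot as it stands (manip), with the cameras as plain functions and the job (job).
- The arm moves only by the shell command python3 jog.py FILE [OPENING], which reads ROWS from the file FILE. ROWS is a JSON list that holds a single list of rows (three levels of brackets), with 1 to 10 rows, each of 4 numbers: dx, dy, dz in shares of the most that a row can go, 1 being 62.5 mm, then a turn about the tool's z in a scale on which 1.0 is pi/2 rad; each row shifts and turns the commanded pose from where the row before left it, along the tool's axes as they then stand; what a row does not reach is not made up. A row lasts 1/8 s, in which the tool goes at most 0.0625 m and 0.188 rad, less where a joint would pass 70% of its speed; a pose out of reach is approached as far as the arm can. OPENING is the opening from 0.0 (shut) to 1.0 (fully open), set as the command begins (- or left out keeps the last). The fingers move at their own pace and stop on an object; the grip force is fixed at half the most. Time passes only in rows, so rows that do not move let the fingers close. It prints the time, the measured TCP pose, the force, the opening and the grip force at its end. Input that does not fit is refused with a message, and nothing moves.
- manip.sense(): the state, without advancing time (a new reading comes with each control period).
- capture(name): name is "scene" or "top" or "wrist"; returns a dict with "frame" (480x640x3 uint8, blue, green, red), "intrinsics" (3x3 intrinsics, pixels), "D" ([k1, k2, p1, p2, k3] as OpenCV has them; the pictures are not rectified), "R" (3x3) and "t" (3): a world point X has camera coordinates R X + t. Camera axes: x right, y down, z forward; pixel columns grow to the right and rows downward; lengths in m; the calibration is good to about 2 mm. A picture is of the moment at which its call begins. There is no depth.
- job.hand_in(): hands the job in; it is judged then, once.
The state is a dict: "clock": time; "joint_pos": joint angles; "qd": joint speeds; "joint_torque": joint torques, N m; "tcp_pos": TCP position; "orientation": TCP orientation; "contact_force": force on the tool from outside, world axes, zero at the start; "wrist_torque": the same for the moment, N m; "opening": opening from 0.0 (shut) to 1.0 (fully open); "finger_force": force on a finger pad.
Only numpy, scipy, OpenCV 4.12 (cv2) and the standard library are available. Lean on these libraries where they do the work, as an engineer would, in place of code of your own. Each camera call takes 0.05 s, during which the arm holds its last target. There are 200 camera calls.

## Working session

There is one attempt and no reset: what is moved stays moved. The work goes in short steps, Python scripts to look and compute and a shell command to move; the robot and the scene stay as the last step left them, time stands still between calls to the robot, and variables do not carry over. Pictures are saved under pics/ and viewed, at most 10 in all, crops included, and the job is handed in when it is done.

```bash
mkdir -p pics; ls
python3 - <<'E'
from plant import manip, job, capture
import cv2,numpy as np,pickle
d={}
for n in ("scene","top","wrist"):
    c=capture(n);d[n]=c;cv2.imwrite(f"pics/{n}0.png",c["frame"])
    print(n,(-c["R"].T@c["t"]).round(3),c["D"])
pickle.dump(d,open("c0.pkl","wb"))
print(manip.grasp_offset,manip.sense())
E
```

```text
jog.py
pics
plant.py
scene [1.801 0.538 0.913] [-0.08048937  0.          0.          0.          0.        ]
top [0.532 0.002 1.142] [-0.08076789  0.          0.          0.          0.        ]
wrist [ 0.214 -0.617  0.374] [-0.00744493  0.          0.          0.          0.        ]
-0.0187 {'clock': 0.15, 'joint_pos': array([-1.39660760e+00,  4.80711745e-01,  1.59671123e+00,  2.50037684e-06,
        1.06508790e+00, -4.66134569e-02]), 'qd': array([ 7.27533717e-07, -3.09001598e-03, -2.27022719e-03, -5.78814516e-04,
       -3.88952371e-04,  8.42619565e-04]), 'joint_torque': array([ 4.95708373e-04, -9.51145864e+01, -4.30461287e+01, -1.46923644e-04,
        8.20457179e-03,  7.20051560e-06]), 'tcp_pos': array([ 0.14231896, -0.63392191,  0.23081094]), 'orientation': array([ 9.93911949e-01,  1.10176344e-01, -2.81746133e-05, -4.58248038e-04]), 'contact_force': array([ 0.64303167, -0.32637921,  0.65116375]), 'wrist_torque': array([-0.03132976, -0.01086752, -0.02771715]), 'finger_force': 0.0, 'opening': 1.0052732564711881}
```

View pics/top0.png

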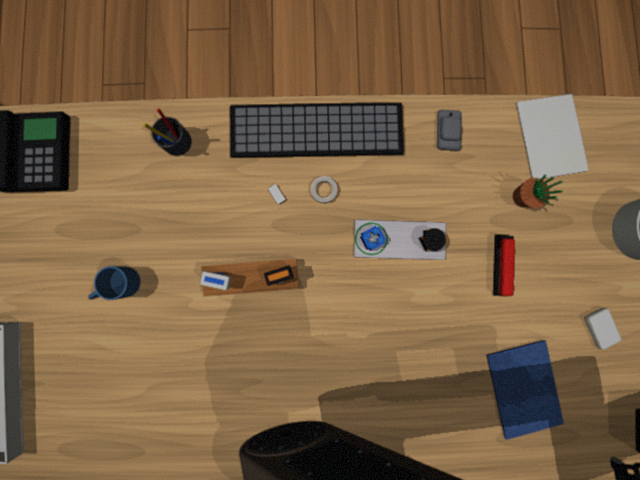

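View pics/scene0.png

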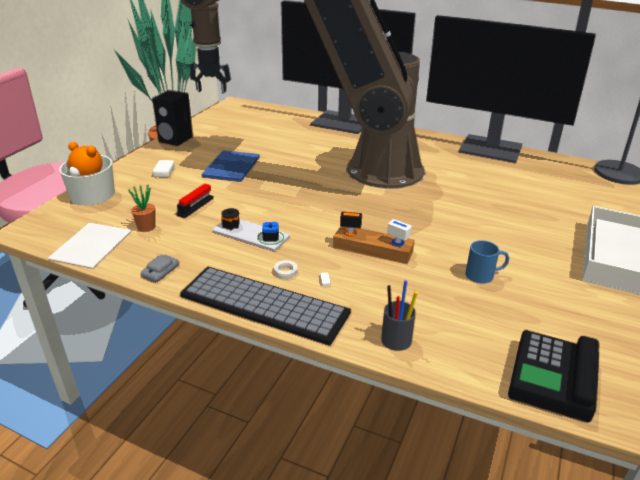

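The blue socket is open: it has the green ring at top-view (372,238), and the cap is on the other socket at (433,240). So I need the lamp, at (214,281) in the rack's left hole. The webcam is at (279,275).

```bash
cat > h.py <<'E'
import cv2,numpy as np
def ray(c,uv,z):
    p=cv2.undistortPoints(np.array(uv,float).reshape(-1,1,2),c["intrinsics"],c["D"]).reshape(-1,2)
    d=np.c_[p,np.ones(len(p))]@c["R"]; o=-c["R"].T@c["t"]
    return o+d*((z-o[2])/d[:,2])[:,None]
def mask(c,lo,hi,box):
    h=cv2.inRange(cv2.cvtColor(c["frame"],cv2.COLOR_BGR2HSV),np.array(lo),np.array(hi))
    m=np.zeros_like(h);x0,y0,x1,y1=box;m[y0:y1,x0:x1]=h[y0:y1,x0:x1];return m
def pts(m): return np.argwhere(m)[:,::-1].astype(float)
def wrap(a,n): return (a+np.pi/n)%(2*np.pi/n)-np.pi/n
def pca(w):
    w=w[:,:2];m=w.mean(0);v=np.linalg.eigh(np.cov((w-m).T))[1][:,1];return m,np.arctan2(v[1],v[0])
E
python3 - <<'E'
from h import *; import pickle
c=pickle.load(open("c0.pkl","rb"))["top"]
s=pts(mask(c,(100,120,50),(125,255,255),(195,265,235,298)));print(len(s),pca(ray(c,s,.102)))
g=pts(mask(c,(45,80,60),(90,255,255),(345,215,400,262)));print(len(g),cv2.minEnclosingCircle(g.astype(np.float32)),ray(c,[cv2.fitEllipse(g.astype(np.float32))[0]],.012))
print(ray(c,[[214,281],[279,275]],.102),ray(c,[[400,239]],.012))
E
```

```text
87 (array([0.50728461, 0.20218853]), np.float64(1.4059159908209813))
105 ((371.0, 238.0), 16.278919219970703) [[ 0.59446876 -0.15380662  0.012     ]]
[[0.50492418 0.2024451  0.102     ]
 [0.51466245 0.06105964 0.102     ]] [[ 0.59147533 -0.22349539  0.012     ]]
```

The rows are not in the units I measure in: shifts go in shares of 62.5 mm and turns go in shares of pi/2 rad. I convert before sending: 0.046 m is 0.736, -0.039 m is -0.624.

```bash
echo '[[[0.736,-0.624,0,0],[0.736,-0.624,0,0],[0.736,-0.624,0,0],[0.736,-0.624,0,0],[0.736,-0.624,0,0],[0.736,-0.624,0,0],[0.736,-0.624,0,0],[0.736,-0.624,0,0],[0.736,-0.624,0,0],[0.736,-0.624,0,0]]]' > m.json && python3 jog.py m.json
python3 - <<'E'
from plant import manip, job, capture
import pickle
for _ in range(8): c=capture("wrist")
import cv2
s=manip.sense();print(s["clock"],s["tcp_pos"],s["orientation"],abs(s["qd"]).max(),c["R"].round(3),(-c["R"].T@c["t"]).round(3))
cv2.imwrite("pics/w1.png",c["frame"]);pickle.dump(c,open("w1.pkl","wb"))
E
```

```text
clock: 1.4
tcp_pos: [0.5068, -0.1512, 0.2314]
orientation: [0.994, 0.11, 0.0, 0.0]
contact_force: [0.2, -1.0, 0.9]
opening: 1.002
finger_force: 0.0
1.8 [ 0.50512578 -0.15393398  0.23126823] [ 9.93997237e-01  1.09405070e-01 -1.52965983e-04 -1.76768761e-06] 0.003144715521048637 [[ 0.219 -0.976 -0.001]
 [-0.935 -0.209  0.288]
 [-0.281 -0.062 -0.958]] [ 0.577 -0.137  0.374]
```

View pics/w1.png

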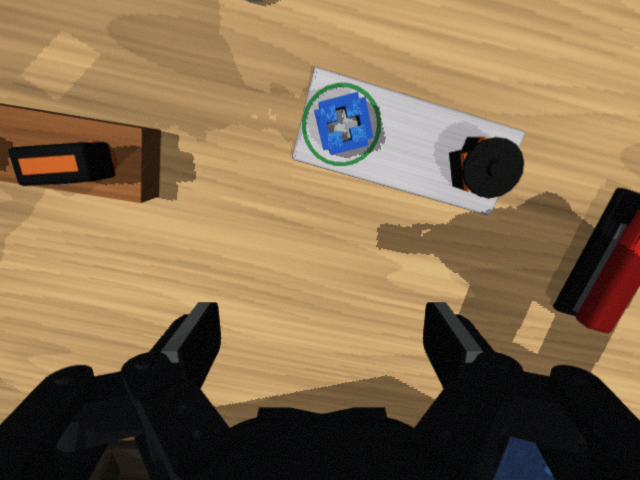

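The open socket is at pixel (343,124), with a four-slot cross. I'll enlarge it and measure.

Run:
```python
from h import *; import pickle
c=pickle.load(open("w1.pkl","rb"))
cv2.imwrite("pics/w1z.png",cv2.resize(c["frame"][75:175,290:400],None,fx=5.5,fy=5.5,interpolation=cv2.INTER_NEAREST))
g=pts(mask(c,(45,80,40),(90,255,255),(295,75,390,172)))
w=ray(c,g,.012);e=cv2.fitEllipse((w[:,:2]*1e4).astype(np.float32));print("ring",len(g),e)
b=mask(c,(100,100,60),(125,255,255),(295,75,390,172))
cs,h=cv2.findContours(b,cv2.RETR_CCOMP,cv2.CHAIN_APPROX_NONE)
for k,q in zip(cs,h[0]):
    if cv2.contourArea(k)>80:
        w=ray(c,k.reshape(-1,2),.052);r=cv2.minAreaRect((w[:,:2]*1e4).astype(np.float32));print("outer" if q[3]<0 else "hole",cv2.contourArea(k),r)
o=ray(c,[[343,124]],.052);print(o)
```

```text
ring 926 ((5929.0009765625, -1532.10498046875), (745.5770263671875, 746.5053100585938), 44.92081832885742)
outer 2634.0 ((5930.10546875, -1532.920166015625), (462.4679260253906, 462.45098876953125), 26.3398380279541)
hole 587.0 ((5924.67431640625, -1527.8072509765625), (253.10411071777344, 257.9670104980469), 70.01202392578125)
[[ 0.59253034 -0.15286466  0.052     ]]
```

View pics/w1z.png

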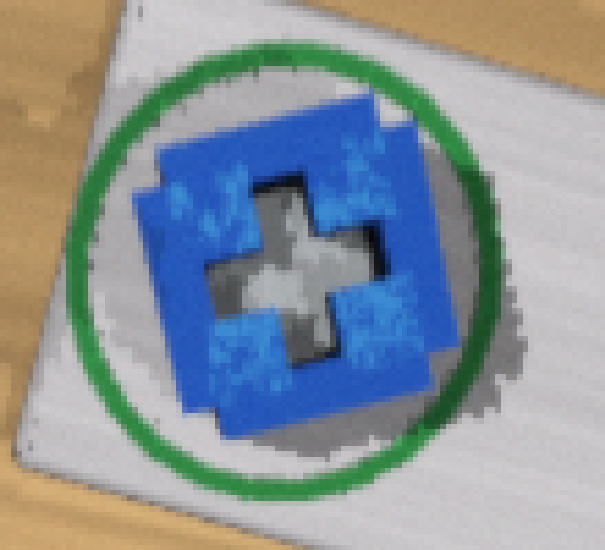

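Scaled: -0.052 m is -0.832, 0.0108 m is 0.1728.

```bash
echo '[[[0.1728,-0.832,0,0],[0.1728,-0.832,0,0],[0.1728,-0.832,0,0],[0.1728,-0.832,0,0],[0.1728,-0.832,0,0],[0.1728,-0.832,0,0]]]' > m.json && python3 jog.py m.json; echo '[[[0,0,0,-0.1082],[0,0,0,-0.1082],[0,0,0,-0.1082],[0,0,0,-0.1082],[0,0,0,-0.1082],[0,0,0,-0.1082],[0,0,0,-0.105],[0,0,0,0]]]' > m.json && python3 jog.py m.json
python3 - <<'E'
from plant import manip, job, capture
import pickle
from h import *
c=pickle.load(open("w1.pkl","rb"))
b=mask(c,(100,100,60),(125,255,255),(295,75,390,172))
cs,_=cv2.findContours(b,cv2.RETR_CCOMP,cv2.CHAIN_APPROX_NONE)
for k in cs:
    if cv2.contourArea(k)>80:
        p=cv2.approxPolyDP(k,2,True).reshape(-1,2);w=ray(c,p,.052)[:,:2];d=np.roll(w,-1,0)-w;L=np.hypot(*d.T);a=np.arctan2(d[:,1],d[:,0])
        print("slot yaw mod 90:",np.angle((L**2*np.exp(4j*a)).sum())/4,"pts",len(p),wrap(a[L>.008],4).round(2),L.round(3))
for _ in range(3): c=capture("wrist")
s=manip.sense();print(s["clock"],s["tcp_pos"],s["orientation"],abs(s["qd"]).max())
cv2.imwrite("pics/w2.png",c["frame"]);pickle.dump((c,s),open("w2.pkl","wb"))
E
```

```text
clock: 2.55
tcp_pos: [0.5007, 0.1662, 0.2315]
orientation: [0.994, 0.109, 0.0, 0.0]
contact_force: [1.0, 1.2, 0.2]
opening: 0.998
finger_force: 0.0
clock: 3.55
tcp_pos: [0.5008, 0.1646, 0.2314]
orientation: [0.764, 0.645, 0.0, 0.0]
contact_force: [0.0, -0.4, -1.6]
opening: 1.0
finger_force: 0.0
slot yaw mod 90: 0.4645411134891465 pts 12 [0.47 0.46 0.45 0.47] [0.032 0.006 0.005 0.034 0.005 0.006 0.034 0.005 0.006 0.033 0.005 0.006]
slot yaw mod 90: 0.48209348221959314 pts 15 [0.45 0.41 0.53 0.35 0.41 0.56 0.55 0.42] [0.003 0.008 0.009 0.006 0.003 0.008 0.009 0.006 0.004 0.007 0.009 0.008
 0.01  0.009 0.007]
3.7 [0.50080185 0.16514701 0.23134971] [7.64448421e-01 6.44684892e-01 2.73558068e-05 8.57964896e-06] 0.012254857932464135
```

View pics/w2.png

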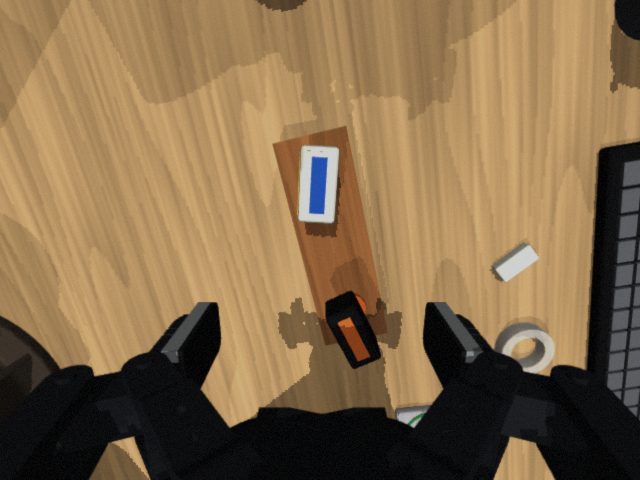

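The lamp's blue stripe is at (318,185), nearly parallel to the tool's x axis.

Run:
```python
from h import *; import pickle
c,s=pickle.load(open("w2.pkl","rb"))
b=mask(c,(105,120,60),(125,255,255),(290,135,350,235))
q=max(cv2.findContours(b,0,1)[0],key=cv2.contourArea)
w=ray(c,pts(b),.102);m,a=pca(w);print(len(w),m,a,cv2.minAreaRect((w[:,:2]*1e4).astype(np.float32)))
t=mask(c,(0,0,150),(180,60,255),(290,135,350,235))|b
h=cv2.convexHull(ray(c,pts(t),.102)[:,:2].astype(np.float32)*1000);print("whole",cv2.minAreaRect(h))
x,y=s["orientation"][:2];f=2*np.arctan2(y,x);print("psi",f,"turn row",-(wrap(a-f,1) if 0 else (a-f+np.pi/2)%np.pi-np.pi/2))
d=m-s["tcp_pos"][:2];
for p in (f,a): print(d@[np.cos(p),np.sin(p)],d@[np.sin(p),-np.cos(p)])
```

```text
847 [0.50431736 0.20389747] 1.3456545674199711 ((5042.07763671875, 2034.6270751953125), (436.3609924316406, 118.13348388671875), 77.06427001953125)
whole ((504.27227783203125, 204.1568603515625), (58.8826789855957, 28.795490264892578), 76.84487915039062)
psi 1.4012220180844626 turn row 0.055567450664491425
0.038787942803970146 -0.0030745466779865216
0.038557317825670526 -0.0052240392733408384
```

Scaled: 0.05 m is 0.8, 0.0386 m is 0.6176, 0.058 rad is 0.0369.

```bash
echo '[[[0,0,0,0.0369],[0.6176,-0.0832,0,0],[0,0,0.8,0],[0,0,0.8,0],[0,0,0,0],[0,0,0,0]]]' > m.json && python3 jog.py m.json
python3 - <<'E'
from plant import manip, job, capture
import numpy as np
s=manip.sense();x,y=s["orientation"][:2];f=2*np.arctan2(y,x);d=np.array([.5043,.2040])-s["tcp_pos"][:2]
print(f,s["tcp_pos"],d@[np.cos(f),np.sin(f)],d@[np.sin(f),-np.cos(f)])
E
```

```text
clock: 4.45
tcp_pos: [0.505, 0.2046, 0.1327]
orientation: [0.782, 0.624, 0.001, 0.0]
contact_force: [0.5, 0.3, 0.8]
opening: 1.001
finger_force: 0.0
1.3464343178854794 [0.50495969 0.20458513 0.13270939] -0.0007172304345680205 -0.0005129721677429339
```

Scaled: 0.034 m is 0.544, -0.0005 m is -0.008.

```bash
echo '[[[-0.008,-0.008,0.544,0],[0,0,0.544,0],[0,0,0,0]]]' > m.json && python3 jog.py m.json; echo '[[[0,0,0,0],[0,0,0,0],[0,0,0,0],[0,0,0,0],[0,0,0,0],[0,0,0,0],[0,0,0,0],[0,0,0,0]]]' > m.json && python3 jog.py m.json 0.0
```

```text
clock: 4.82
tcp_pos: [0.5036, 0.204, 0.0637]
orientation: [0.782, 0.624, -0.0, -0.0]
contact_force: [-0.2, -0.1, -0.1]
opening: 0.998
finger_force: 0.0
clock: 5.82
tcp_pos: [0.5041, 0.2043, 0.0644]
orientation: [0.781, 0.624, 0.001, 0.0]
contact_force: [-1.2, -0.2, 13.9]
opening: 0.343
finger_force: 58.1
```

Scaled: -0.045 m is -0.72, -0.03 m is -0.48.

```bash
echo '[[[0,0,-0.48,0],[0,0,-0.72,0],[0,0,-0.72,0],[0,0,-0.72,0],[0,0,0,0]]]' > m.json && python3 jog.py m.json ; echo '[[[-0.704,0.3968,0,0],[-0.704,0.3968,0,0],[-0.704,0.3968,0,0],[-0.704,0.3968,0,0],[-0.704,0.3968,0,0],[-0.704,0.3968,0,0],[-0.704,0.3968,0,0],[-0.704,0.3968,0,0],[-0.704,0.3968,0,0],[0,0,0,0]]]' > m.json && python3 jog.py m.json; echo '[[[0,0,0,-0.1101],[0,0,0,-0.1101],[0,0,0,-0.1101],[0,0,0,-0.1101],[0,0,0,0],[0,0,0,0]]]' > m.json && python3 jog.py m.json
python3 - <<'E'
from plant import manip, job, capture
import pickle,cv2
for _ in range(3): c=capture("wrist")
s=manip.sense();print(s["clock"],s["tcp_pos"],s["orientation"],abs(s["qd"]).max())
cv2.imwrite("pics/w3.png",c["frame"]);pickle.dump((c,s),open("w3.pkl","wb"))
E
```

```text
clock: 6.45
tcp_pos: [0.5053, 0.2047, 0.2319]
orientation: [0.781, 0.624, 0.003, 0.001]
contact_force: [-0.8, -0.0, -2.6]
opening: 0.344
finger_force: 60.8
clock: 7.7
tcp_pos: [0.6336, -0.2347, 0.2266]
orientation: [0.782, 0.623, -0.0, -0.0]
contact_force: [-0.7, -0.1, -2.2]
opening: 0.343
finger_force: 60.5
clock: 8.45
tcp_pos: [0.6334, -0.231, 0.2278]
orientation: [0.525, 0.851, -0.0, -0.0]
contact_force: [-0.5, -0.6, -2.0]
opening: 0.346
finger_force: 60.6
8.6 [ 0.63357457 -0.23127411  0.22816231] [ 5.24303207e-01  8.51531639e-01  2.95119330e-06 -1.19093996e-04] 0.012089367139393814
```

View pics/w3.png

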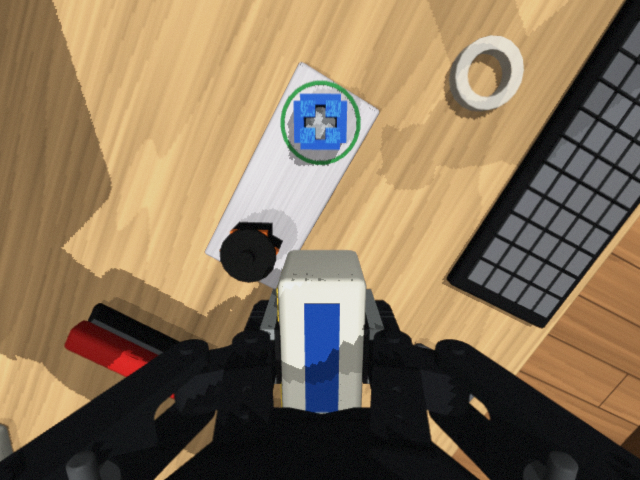

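The lamp is held straight, with its stripe end at about (321,303). The open socket at (320,122) already looks square to it.

Run:
```python
from h import *; import pickle
c,s=pickle.load(open("w3.pkl","rb"))
x,y=s["orientation"][:2];f=2*np.arctan2(y,x);T=s["tcp_pos"];ex=np.array([np.cos(f),np.sin(f)]);ey=np.array([np.sin(f),-np.cos(f)])
tool=lambda w:np.c_[(w[:,:2]-T[:2])@ex,(w[:,:2]-T[:2])@ey]*1000
g=pts(mask(c,(45,80,40),(90,255,255),(275,70,370,175)))
e=cv2.fitEllipse(tool(ray(c,g,.012)).astype(np.float32));print("psi",f,"ring",e)
b=mask(c,(100,100,60),(125,255,255),(275,70,370,175))
for k in cv2.findContours(b,cv2.RETR_CCOMP,cv2.CHAIN_APPROX_NONE)[0]:
    if cv2.contourArea(k)>80:
        w=tool(ray(c,cv2.approxPolyDP(k,2,True).reshape(-1,2),.052));d=np.roll(w,-1,0)-w;L=np.hypot(*d.T);a=np.arctan2(d[:,1],d[:,0])
        q=cv2.convexHull(tool(ray(c,k.reshape(-1,2),.052)).astype(np.float32))
        print("tower",cv2.contourArea(k),"yaw in tool",np.angle((L**2*np.exp(4j*a)).sum())/4,"centre mid-extent",(q.min((0,1))+q.max((0,1)))/2,cv2.minAreaRect(q)[0])
st=mask(c,(105,120,40),(125,255,255),(295,290,350,380))
p=tool(ray(c,pts(st),T[2]+.0376));print("stripe",p.min(0),p.max(0))
m=p[:,0]<p[:,0].max()-2
r=[(p[abs(p[:,0]-k)<1,1].min()+p[abs(p[:,0]-k)<1,1].max())/2 for k in range(0,20,2)];print(np.polyfit(range(0,20,2),r,1))
```

```text
psi 2.0377993953801394 ring ((88.16527557373047, -1.201027274131775), (74.49698638916016, 74.71186065673828), 86.26274108886719)
tower 2682.0 yaw in tool -0.0017497685279517742 centre mid-extent [87.797195  -1.1488228] (87.79646301269531, -1.147237777709961)
tower 601.0 yaw in tool -0.020572841728037906 centre mid-extent [88.07698   -1.5236745] (88.04084014892578, -1.1017494201660156)
stripe [-8.97131778 -5.71871086] [20.78077637  6.13990254]
[-1.50085086e-04  2.21248576e-01]
```

Scaled: 0.05 m is 0.8, 0.0444 m is 0.7104.

```bash
echo '[[[0.7104,-0.0112,0,0],[0.7088,-0.0112,0,0],[0,0,0.8,0],[0,0,0.8,0],[0,0,0.256,0],[0,0,0,0],[0,0,0,0]]]' > m.json && python3 jog.py m.json
cat > st.py <<'E'
from plant import manip, job, capture
import numpy as np
s=manip.sense();x,y=s["orientation"][:2];f=2*np.arctan2(y,x)
T0=np.array([.63357457,-.23127411]);f0=2.0378;t=T0+.0887*np.array([np.cos(f0),np.sin(f0)])-.0014*np.array([np.sin(f0),-np.cos(f0)])
d=t-s["tcp_pos"][:2];print(t,f,"togo mm",1e3*(d@[np.cos(f),np.sin(f)]),1e3*(d@[np.sin(f),-np.cos(f)]),"tip z",s["tcp_pos"][2]-.0504,s["contact_force"].round(1),s["wrist_torque"].round(2))
E
python3 st.py
```

```text
clock: 9.48
tcp_pos: [0.5935, -0.1534, 0.114]
orientation: [0.524, 0.852, 0.0, 0.001]
contact_force: [0.4, 0.3, -2.2]
opening: 0.343
finger_force: 60.5
[ 0.5923906  -0.15270229] 2.0393163651610346 togo mm 1.1612216453130164 -0.6628438781711808 tip z 0.06359505454159574 [ 0.4  0.3 -2.2] [ 0.02  0.01 -0.01]
```

Scaled: 0.001 m is 0.016, -0.0005 m is -0.008.

```bash
python3 st.py; echo '[[[0.016,-0.008,0,0],[0,0,0,0],[0,0,0,0]]]' > m.json && python3 jog.py m.json >/dev/null; python3 st.py;  echo '[[[0,0,0,0]]]' > m.json && python3 jog.py m.json >/dev/null; python3 st.py
```

```text
[ 0.5923906  -0.15270229] 2.0393163651610346 togo mm 1.1612216453130164 -0.6628438781711808 tip z 0.06359505454159574 [ 0.4  0.3 -2.2] [ 0.02  0.01 -0.01]
[ 0.5923906  -0.15270229] 2.0397410193888454 togo mm -0.652462261033834 0.5576351509803718 tip z 0.062364889576454044 [-0.3 -0.2 -2.3] [-0.01 -0.01 -0.02]
[ 0.5923906  -0.15270229] 2.0398081874438767 togo mm -0.767674530412669 0.6396255362917592 tip z 0.06204709922440965 [ 0.1  0.1 -1.8] [-0.01 -0.03  0.01]
```

Scaled: -0.0007 m is -0.0112, 0.0005 m is 0.008.

```bash
echo '[[[-0.0112,0.008,0,0],[0,0,0,0],[0,0,0,0]]]' > m.json && python3 jog.py m.json >/dev/null; python3 st.py; echo '[[[0,0,0.08,0],[0,0,0.08,0],[0,0,0.048,0],[0,0,0.048,0],[0,0,0,0]]]' > m.json && python3 jog.py m.json >/dev/null; python3 st.py
```

```text
[ 0.5923906  -0.15270229] 2.0398102455717284 togo mm -0.11169039975542747 0.17302250507262357 tip z 0.06184283672126857 [ 0.2 -0.4 -2.5] [-0.03 -0.   -0.03]
[ 0.5923906  -0.15270229] 2.0397897098701603 togo mm -0.18853491106791428 0.29902065824545637 tip z 0.04561967200489159 [-0.7  0.2 -2.2] [-0.   -0.06  0.05]
```

The fins are 6 mm into the socket with no contact force, so they mesh. I'll press on against the spring.

Scaled: 0.004 m is 0.064, 0.003 m is 0.048.

```bash
echo '[[[0,0,0.064,0],[0,0,0.064,0],[0,0,0.064,0],[0,0,0.048,0],[0,0,0,0]]]' > m.json && python3 jog.py m.json >/dev/null; python3 st.py; echo '[[[0,0,0.04,0],[0,0,0.024,0],[0,0,0,0],[0,0,0,0]]]' > m.json && python3 jog.py m.json; python3 st.py
```

```text
[ 0.5923906  -0.15270229] 2.039817472519256 togo mm -0.05515048922608869 0.1204330782687198 tip z 0.03083225441657332 [-0.7  0.4  3.6] [ 0.03  0.18 -0.02]
clock: 12.1
tcp_pos: [0.5922, -0.1527, 0.0774]
orientation: [0.523, 0.852, 0.0, 0.0]
contact_force: [-0.7, 0.5, 4.3]
opening: 0.344
finger_force: 61.4
[ 0.5923906  -0.15270229] 2.0397929769899745 togo mm -0.04833015377652266 0.1415837626713467 tip z 0.02696806179742131 [-0.7  0.5  4.3] [ 0.01  0.14 -0.  ]
```

Scaled: 0.001 m is 0.016.

```bash
for i in 1; do echo '[[[0,0,0.016,0],[0,0,0,0]]]' > m.json && python3 jog.py m.json; echo '[[[0,0,0.0112,0],[0,0,0,0]]]' > m.json && python3 jog.py m.json; echo '[[[0,0,0.008,0],[0,0,0,0]]]' > m.json && python3 jog.py m.json;done | grep -E "tcp|contact"
```

```text
tcp_pos: [0.5923, -0.1527, 0.0764]
contact_force: [-1.1, 0.4, 6.3]
tcp_pos: [0.5923, -0.1527, 0.0764]
contact_force: [-4.5, 2.0, 17.4]
tcp_pos: [0.5924, -0.1528, 0.0764]
contact_force: [-6.4, 2.0, 27.3]
```

The force jumped to 27 N while z stayed at 0.0764, so the collar is on the rim. I'll check it with pictures.

```bash
echo '[[[0,0,0,0],[0,0,0,0],[0,0,0,0],[0,0,0,0]]]' > m.json && python3 jog.py m.json
python3 - <<'E'
from plant import manip, job, capture
import cv2,numpy as np
a=capture("scene")["frame"];b=capture("top")["frame"]
cv2.imwrite("pics/end.png",np.hstack([cv2.resize(x,None,fx=3,fy=3) for x in (a[190:270,190:320],b[200:300,340:460][:80])]))
E
```

```text
clock: 13.35
tcp_pos: [0.5923, -0.1528, 0.0764]
orientation: [0.523, 0.852, 0.0, 0.0]
contact_force: [-6.6, 1.2, 25.8]
opening: 0.343
finger_force: 64.6
```

View pics/end.png

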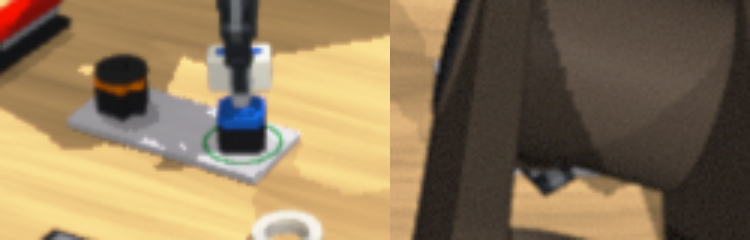

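The scene view on the left shows the lamp's collar flush on the blue socket at about (241,105), and the cap undisturbed at (121,75). In the top view the arm blocks the socket. The pressing force is steady, so I'm handing in.

```bash
python3 -c "
from plant import manip, job, capture
print(job.hand_in())"
```

```text
the job is handed in; nothing more can be done
None
```

The blue socket was the open one, so I put the video lamp in it: its collar is down on the rim, still gripped and pressed home with about 26 N, and I handed the job in at about 13.5 s of robot time (no verdict was printed).

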